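# Change the worktop switch bank over to the kettle

## Task

The worktop switch bank is feeding the oven: its white lever is thrown to the far side (on), and while it is there its locking bar blocks the other two levers. Throw the white lever fully back to the near side (off) first, then throw the red lever for the kettle fully over to the far side (on). Leave the blue lever off, where it is.

Things in the scene. Friction and masses are not known exactly. Their poses are not given: they have to be found in the camera images.
- bank: Fixed grey switch bank 130 x 270 x 45 mm (x, y, z), origin under its centre, +x to the far side (on), turned up to 17 deg. Levers stand on x = 0 at y = -75, 0, 75 mm in varying order. While white is on, orange tabs 20 mm high stop the red and blue shafts after a few mm; as it goes off, the tabs slide 30 mm to +y and free them.
- white_handle (a point): Centre of the white handle (23 mm thick, 45 mm long, on a 10 mm shaft). All levers are alike: hinge along the bank's y, 12 mm above the worktop, handle centre 90 mm from it; they swing 1 rad between stops, 0.5 rad to -x (off) or +x (on), handle then at x = -43 or +43 mm, z = 91 mm (102 at mid-throw). About 2.5 N moves one; it stays where left. White starts on.
- red_handle (a point): Centre of the handle of the red lever (kettle), off (near side) at the start; same shape and swing as the white one.
- blue_handle (a point): Centre of the handle of the blue lever (hotplate), off (near side) at the start and to stay off; same shape and swing as the white one.

How it is judged (in metres and radians):
On the way:
1. the white lever is back at off while the red lever is still off (x of each of white_handle, red_handle in the frame of bank below -0.025 m), for 0.2 s.
At the end, for the whole second after the job is handed in: The white handle is at the near (off) end, the red handle at the far (on) end and the blue handle at the near (off) end, each at least 25 mm past the middle of the bank (the full throw is 43 mm) (x of each of white_handle, blue_handle in the frame of bank below -0.025 m and x of red_handle in the frame of bank above 0.025 m); the robot touches nothing.
It fails at once if the blue lever is thrown off its off position (handle nearer than 20 mm to mid-throw) (x of blue_handle in the frame of bank above -0.02 m).
It also fails if it takes over 38 s, if anything falls off the work surface, if the arm or the gripper's body presses on something with over 40 N, if the wrist force passes 120 N, or if a joint passes its speed limit or range.

## Robot

A 6-joint arm with a two-finger parallel gripper is mounted at the origin on a cart in front of the work surface, level with it; the furniture and walls round the work are solid. World frame = base frame: x ahead of the robot, y to its left, z up, the work surface at z = 0. Lengths are in mm, angles in rad, forces in N, time in s.
With the tool pointing down it reaches from about 350 to 875 mm from the base axis. Payload 4.2 kg.
Tool frame: the origin (TCP) lies on the mounting face of the last link; the fingertips stand 173 mm ahead of it and the grasp point (between the pads) lies 155 mm ahead of it; z points along the fingers, y is the direction in which the jaws open and shut (so a half turn about z gives the same grasp; the last joint's range is limited). The gripper opens to 85 mm and grips with 20 to 120 N. Pads are 22 mm wide; open, the fingers measure 114 mm over their backs; the gripper's body (76 mm by 85 mm) begins 54 mm behind the grasp point. The pads swing forward as they close: fully open they stand 13 mm farther back than shut.
Start: joints at [1.563, 0.385, 0.008, 0, -1.194, -0.259], TCP at [164.747, 602.875, 404.712] pointing down, gripper open.
Joint ranges: [-3.14, 3.14], [-1.21, 2.06], [-1.07, 1.41], [-3.16, 2.05], [-2.99, -0.16], [-3.1, 3.1]. Speed limits (rad/s): [2.79, 2.79, 3.14, 3.14, 3.14, 3.14].

## Interface

Orientations are given as a unit quaternion [x, y, z, w].
In Python, from bench import arm gives the robot as it stands.
- The arm moves only by the shell command python3 -m jog 'ROWS' [OPENING]. ROWS is JSON, a list that holds one entry, the list of rows, each a list of 4 numbers: the shift along the tool's x, y, z in mm, then the turn about the tool's z in degrees. In form: [[[x, y, z, spin], ...]]. A call has exactly 5 rows; each row is the pose to reach, as a shift and turn from the pose measured when the call began, along the tool's axes at that moment; what a row does not reach only later rows make up. A row lasts 1/8 s, in which the tool goes at most 62.5 mm and 10.7 degrees, less where a joint would pass 70% of its speed; a pose out of reach is approached as far as the arm can. A call with a gripper value outside its range is refused whole. OPENING is the finger opening in mm, from 0 to 85.4, set as the call begins (- or left out, the last holds). The fingers move at their own pace and stop on an object; the grip force is fixed at half the most. Time passes only in rows, so rows that repeat a pose let the fingers close, or fill a call up. It gives the time, the measured TCP pose, the force and the opening at its end, in the units of the state.
- arm.read_state(): the state, without advancing time (a new reading comes with each control period).
- arm.get_image(name): name is "scene" or "top" or "wrist"; returns (picture, depth): 400x640x3 uint8, blue, green, red; 400x640 float32, mm along the optical axis (not along the pixel's ray), 0 where there is no reading.
- arm.camera_params(name): a dict with "mtx" (3x3 intrinsics, pixels), "k1" (the pictures are not rectified: a ray, as slopes to the right and down, at radius r is drawn at 1 + k1 r^2 times it, then the intrinsics apply), "R" (3x3) and "t" (3): a world point X has camera coordinates R X + t. Camera axes: x right, y down, z forward; pixel columns grow to the right and rows downward; lengths in mm; the calibration is good to about 2 mm. A picture is of the moment at which its call begins: read the wrist's pose just before it. camera_params takes no time and is no camera call; for the wrist camera it gives the pose at the moment of the call.
- arm.job_done(): hands the job in, once; it reports no verdict.
The state is a dict: "clock": time; "joints": joint angles; "joint_vel": joint speeds; "joint_efforts": joint torques, N m; "position": TCP position; "ee_rot": TCP orientation; "contact_force": force on the tool from outside, world axes, zero at the start; "wrist_torque": the same for the moment, N m; "gripper_width": finger opening in mm.
Only numpy, scipy, OpenCV 4.12 (cv2) and the standard library are available. Lean on these libraries where they do the work, as an engineer would, in place of code of your own. Each camera call takes 0.05 s, during which the arm holds its last target.

## Working session

There is one attempt and no reset: what is moved stays moved. The work goes in short steps, Python scripts to look and compute and a shell command to move; the robot and the scene stay as the last step left them, time stands still between calls to the robot, and variables do not carry over. Pictures are saved under pics/ and viewed, and the job is handed in when it is done.

```bash
ls; mkdir -p pics; python3 - <<'E'
from bench import arm
import cv2, numpy as np
s=arm.read_state(); print(s)
for n in ["scene","top"]:
    im,d=arm.get_image(n); cv2.imwrite(f"pics/{n}0.png",im); np.save(f"pics/{n}0.npy",d)
    p=arm.camera_params(n); print(n,p)
E
```

```text
pics
{'clock': 0.0, 'joints': array([ 1.56260652e+00,  3.85545741e-01,  6.58573509e-03, -4.59175533e-04,
       -1.19398540e+00, -2.58615903e-01]), 'joint_vel': array([-2.68747001e-04, -3.87924194e-04, -5.80355746e-04,  1.52208326e-03,
        8.18064849e-05, -4.15995726e-07]), 'joint_efforts': array([ 1.10355199e-03, -3.92286944e+01,  1.88399577e+01,  4.18607980e+00,
       -4.56464215e-03, -6.10223818e-07]), 'position': array([164.68829117, 602.68947861, 403.61791164]), 'ee_rot': array([ 9.91103162e-01, -1.33091403e-01, -7.75236983e-05,  1.09277848e-03]), 'contact_force': array([-0.58397463,  0.02731303, -0.66621179]), 'wrist_torque': array([ 0.01263655,  0.02176582, -0.00577909]), 'gripper_width': 85.50602836939215}
scene {'mtx': array([[381.19942777,   0.        , 319.30954346],
       [  0.        , 381.19942777, 203.91765002],
       [  0.        ,   0.        ,   1.        ]]), 'k1': -0.03339693065171771, 'R': array([[ 0.52305638, -0.85228685, -0.00437693],
       [-0.66799608, -0.40675516, -0.62316248],
       [ 0.52933285,  0.32887288, -0.78208015]]), 't': array([-147.30128761,  464.50414243,  593.09591723])}
top {'mtx': array([[474.97324042,   0.        , 319.09687874],
       [  0.        , 474.97324042, 195.50459497],
       [  0.        ,   0.        ,   1.        ]]), 'k1': -0.11851834811220892, 'R': array([[ 0.00693009, -0.99997326,  0.0023338 ],
       [-0.99396327, -0.00714395, -0.10948052],
       [ 0.10949427, -0.001561  , -0.9939862 ]]), 't': array([143.68132769, 538.30355959, 883.20828308])}
```

View pics/scene0.png

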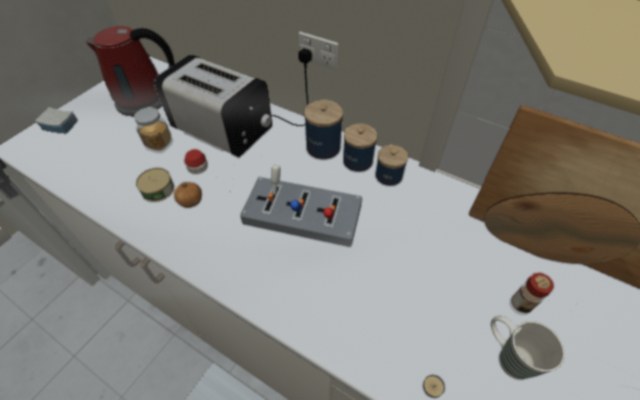

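View pics/top0.png

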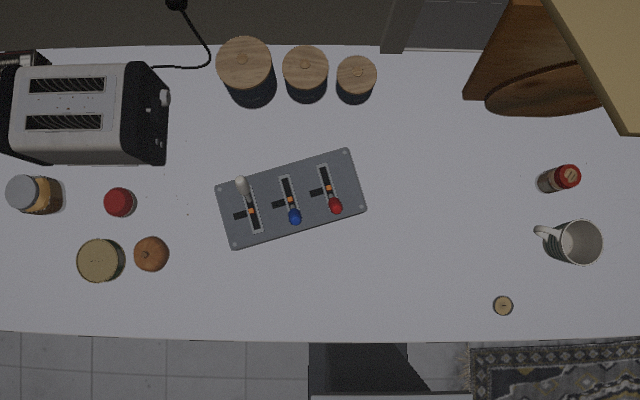

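The scene view shows the bank at about (302,210). In the top view its corners are near (216,187), (347,148), (367,209) and (233,249). White is at (241,183) thrown to the far side, blue at (294,216) and red at (335,205) on the near side. The order from +y to -y is white, blue, red. Next I'll measure these.

```bash
cat > h.py <<'E'
import numpy as np, cv2
from bench import arm
def ray(p,u,v):
    n=cv2.undistortPoints(np.array([[[u,v]]],float),p['mtx'],np.array([p['k1'],0,0,0]))[0,0]
    C=-p['R'].T@p['t']; return C,p['R'].T@np.array([n[0],n[1],1.])
def onz(p,u,v,z):
    C,d=ray(p,u,v); return C+d*(z-C[2])/d[2]
def tobank(X,o,th):
    c,s=np.cos(th),np.sin(th); d=np.array(X)[:2]-o
    return np.array([c*d[0]+s*d[1],-s*d[0]+c*d[1]])
def blob(im,name):
    h=cv2.cvtColor(im,cv2.COLOR_BGR2HSV); H,S,V=cv2.split(h)
    return {'red':((H<6)|(H>174))&(S>150)&(V>60),'blue':(H>105)&(H<130)&(S>120)&(V>50)}[name]
E
python3 - <<'E'
from h import *
im=cv2.imread('pics/top0.png'); p=arm.camera_params('top'); D=np.load('pics/top0.npy')
h=cv2.cvtColor(im,cv2.COLOR_BGR2HSV)
print([h[y,x] for x,y in [(230,215),(325,230),(190,230),(241,183),(294,216),(335,205)]])
# heights from depth
def h3(u,v):
    C,d=ray(p,u,v); return C+d*D[v,u]
roi=np.zeros(D.shape,bool); roi[135:265,205:385]=1
vv,uu=np.nonzero(roi); P=np.array([h3(u,v) for u,v in zip(uu,vv)])
m=np.zeros(D.shape,np.uint8); sel=(P[:,2]>30)&(P[:,2]<150); m[vv[sel],uu[sel]]=255
m=cv2.morphologyEx(m,cv2.MORPH_CLOSE,np.ones((9,9)))
top=(P[:,2]>35)&(P[:,2]<55); print('topz',np.median(P[top,2]))
c=max(cv2.findContours(m,0,1)[0],key=cv2.contourArea)
pts=np.array([onz(p,*q[0],45)[:2] for q in c],np.float32)
r=cv2.minAreaRect(pts); print(r)
print(cv2.boxPoints(r))
for q in [(216,187),(347,148),(367,209),(233,249)]: print(q,onz(p,*q,45))
for nm in ['red','blue']:
    b=blob(im,nm)&roi; ys,xs=np.nonzero(b); print(nm,len(xs),xs.mean(),ys.mean(),onz(p,xs.mean(),ys.mean(),91))
    print(np.median([h3(u,v) for u,v in zip(xs,ys)],axis=0))
b=roi&(h[...,1]<60)&(h[...,2]>140); 
hh=P[:,2]>75
print('high pts');
for lab in range(1,1): pass
m2=np.zeros(D.shape,np.uint8); m2[vv[hh],uu[hh]]=1
n,l,st,ce=cv2.connectedComponentsWithStats(m2)
for i in range(1,n):
    print(st[i],ce[i],onz(p,*ce[i],95))
E
```

```text
[array([110,  26,  88], dtype=uint8), array([126,   9, 143], dtype=uint8), array([111,  12, 145], dtype=uint8), array([ 19,  16, 126], dtype=uint8), array([112, 168, 106], dtype=uint8), array([  0, 175, 115], dtype=uint8)]
topz 44.8080667063179
((532.4166259765625, 203.07054138183594), (134.4850311279297, 269.19091796875), 17.058441162109375)
[[428.64923 312.01923]
 [507.61554  54.67108]
 [636.184    94.12186]
 [557.2177  351.47   ]]
(216, 187) [550.41917654 343.68893334  45.        ]
(347, 148) [627.34850155  94.76651792  45.        ]
(367, 209) [510.60915298  57.01470141  45.        ]
(233, 249) [433.51667003 308.18507309  45.        ]
red 160 334.35 205.225 [513.20725738 120.19199031  91.        ]
[511.99593003 119.63621814 105.22695638]
blue 163 294.39263803680984 216.55828220858896 [492.40916552 191.35708898  91.        ]
[490.65401657 190.99488543 106.08528674]
high pts
[229 138   1   1   1] [229. 138.] [633.97804408 311.99686766  95.        ]
[298 138   1   1   1] [298. 138.] [634.47928848 186.4885948   95.        ]
[349 139   1   1   1] [349. 139.] [633.34262825  94.16168467 
[... 6111 characters left out ...]
62.35376726  95.        ]
[325 257   1   1   1] [325. 257.] [421.18522028 136.4308905   95.        ]
[222 258   1   1   1] [222. 258.] [417.62694192 318.51918494  95.        ]
[285 259   1   1   1] [285. 259.] [417.1283119  206.84369529  95.        ]
[235 260   1   1   1] [235. 260.] [414.40981907 295.28021018  95.        ]
[275 261   1   1   1] [275. 261.] [413.45396391 224.43169002  95.        ]
[301 260   1   1   1] [301. 260.] [415.61892227 178.63996255  95.        ]
[328 263   1   1   1] [328. 263.] [410.70546136 131.09008974  95.        ]
[337 263   1   1   1] [337. 263.] [410.79895149 115.25183707  95.        ]
[314 264   1   1   1] [314. 264.] [408.7894     155.70448077  95.        ]
```

Measurements agree with each other:

| Quantity | Value |
|---|---|
| Bank origin | about (531.5, 203) |
| Bank yaw | about 16.9° |
| Bank top height | 44.8 mm |
| Handle positions | within about 2 mm of the model |

With closed fingers I'll push white from the far side. The approach point is bank (90,75), which is world (596,301).

```bash
python3 -m jog '[[[54,19,0,-7],[108,38,0,-14],[162,58,0,-21],[216,77,0,-28],[270,97,0,-32]]]' 0
cat > where.py <<'E'
from h import *
import sys
from scipy.spatial.transform import Rotation as Ro
o=np.array([531.5,203.]);th=np.radians(16.9)
s=arm.read_state();R=Ro.from_quat(s['ee_rot']).as_matrix();P=s['position']
print('t',round(s['clock'],2),'tcp',P.round(1),'tip bank',tobank(P,o,th).round(1),'tip z',(P+173*R[:,2])[2].round(1),'xang',np.degrees(np.arctan2(R[1,0],R[0,0])).round(1),'F',s['contact_force'].round(1),'w',round(s['gripper_width'],1))
if len(sys.argv)>1:
    bx,by,tz=map(float,sys.argv[1:4]); c,n=np.cos(th),np.sin(th)
    T=np.array([o[0]+c*bx-n*by,o[1]+n*bx+c*by,tz])-(P+173*R[:,2])
    print('tool shift',(R.T@T).round(1),'spin',(np.degrees(np.arctan2(R[1,0],R[0,0]))-16.9).round(1))
E
python3 where.py 90 75 85
```

```text
clock: 0.72
position: [400.8, 436.7, 403.6]
ee_rot: [0.989, 0.147, -0.001, 0.001]
contact_force: [1.0, 0.6, 0.6]
gripper_width: -0.3
t 0.72 tcp [400.8 436.7 403.6] tip bank [-57.2 261.6] tip z 230.6 xang 16.9 F [1.  0.6 0.6] w -0.3
tool shift [147.8 185.8 145.7] spin -0.0
```

```bash
python3 -m jog '[[[36,46,0,0],[73,92,0,0],[110,139,20,0],[148,186,40,0],[148,186,80,0]]]' 0; python3 where.py 90 75 85
```

```text
clock: 1.35
position: [599.5, 298.7, 323.5]
ee_rot: [0.99, 0.144, 0.001, 0.001]
contact_force: [-0.2, 0.2, -0.9]
gripper_width: -0.2
t 1.35 tcp [599.5 298.7 323.5] tip bank [92.9 71.8] tip z 150.5 xang 16.6 F [-0.2  0.2 -0.9] w -0.2
tool shift [-3.3 -3.6 65.5] spin -0.3
```

```bash
python3 - <<'E'
from h import *
im,d=arm.get_image('top'); cv2.imwrite('pics/top1.png',im)
im,d=arm.get_image('wrist'); cv2.imwrite('pics/w1.png',im)
E
```

```text
(no output)
```

View pics/top1.png

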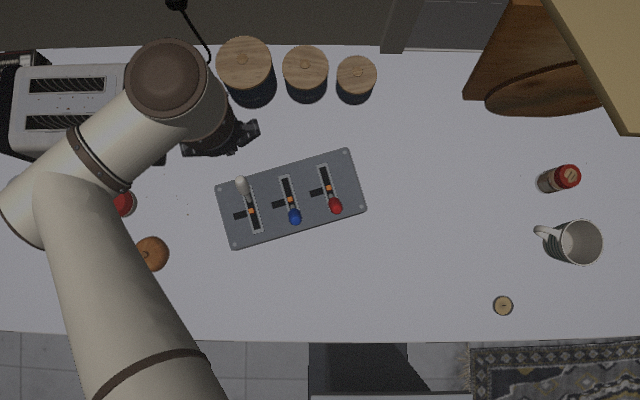

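View pics/w1.png

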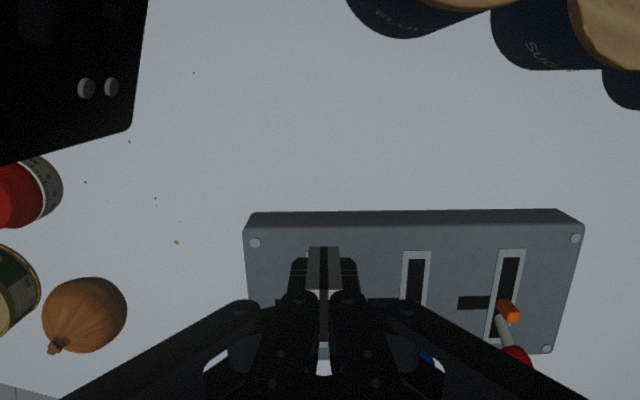

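The top view shows the gripper just beyond the white handle (241,183), with the forearm passing above the toaster. In the wrist view the fingertips are at (325,265), over the far part of the bank. Before descending I'll check the toaster's height against the arm's.

```bash
python3 - <<'E'
from h import *
p=arm.camera_params('top'); D=np.load('pics/top0.npy')
for u,v in [(110,75),(150,150),(145,100),(125,85),(245,60)]:
    C,d=ray(p,u,v); print((u,v),(C+d*np.median(D[v-2:v+3,u-2:u+3])).round())
_,D=arm.get_image('top')
for u,v in [(165,80),(100,150),(45,205),(80,130),(120,350),(235,135),(185,150)]:
    C,d=ray(p,u,v); print('arm',(u,v),(C+d*np.median(D[v-2:v+3,u-2:u+3])).round())
E
python3 where.py 90 75 83
```

```text
(110, 75) [725. 506. 178.]
(150, 150) [610. 454. 105.]
(145, 100) [690. 453. 146.]
(125, 85) [706. 477. 180.]
(245, 60) [762. 279. 145.]
arm (165, 80) [596. 297. 503.]
arm (100, 150) [532. 368. 481.]
arm (45, 205) [474. 413. 498.]
arm (80, 130) [556. 397. 470.]
arm (120, 350) [362. 290. 598.]
arm (235, 135) [589. 263. 304.]
arm (185, 150) [582. 350. 240.]
t 1.5 tcp [596.1 300.6 320.8] tip bank [90.2 74.6] tip z 147.8 xang 16.8 F [0.5 0.1 0.5] w 0.0
tool shift [ 1.7 -1.4 64.8] spin -0.1
```

The arm's links are above about 240 mm, more than 60 mm over the toaster, so it is clear. Descending now.

```bash
python3 -m jog '[[[1,0,20,0],[1,0,42,0],[1,0,64,0],[1,0,64,0],[1,0,64,0]]]' 0; python3 where.py -10 75 83
```

```text
clock: 2.12
position: [596.9, 301.5, 259.1]
ee_rot: [0.989, 0.147, -0.002, 0.002]
contact_force: [0.4, 0.5, -0.2]
gripper_width: 0.3
t 2.12 tcp [596.9 301.5 259.1] tip bank [91.2 75.2] tip z 86.1 xang 16.9 F [ 0.4  0.5 -0.2] w 0.3
tool shift [-100.4   -0.5    3.5] spin -0.0
```

```bash
python3 -m jog '[[[-12,0,2,0],[-24,0,3,0],[-36,0,3,0],[-48,0,3,0],[-60,0,3,0]]]' 0; python3 where.py -12 75 83
```

```text
clock: 2.75
position: [538.7, 283.9, 256.8]
ee_rot: [0.989, 0.147, -0.002, 0.002]
contact_force: [3.2, 1.2, 1.9]
gripper_width: 0.1
t 2.75 tcp [538.7 283.9 256.8] tip bank [30.4 75.3] tip z 83.8 xang 16.9 F [3.2 1.2 1.9] w 0.1
tool shift [-41.8  -0.3   0.9] spin -0.0
```

Contact force is about 3.4 N, as expected for a moving lever. Continuing.

```bash
python3 -m jog '[[[-10,0,1,0],[-20,0,1,0],[-29,0,1,0],[-37,0,1,0],[-42,0,1,0]]]' 0; python3 where.py -16 75 83
```

```text
clock: 3.38
position: [497.9, 271.4, 255.3]
ee_rot: [0.989, 0.147, -0.002, 0.002]
contact_force: [3.0, 1.5, -1.6]
gripper_width: 0.2
t 3.38 tcp [497.9 271.4 255.3] tip bank [-12.3  75.2] tip z 82.3 xang 16.9 F [ 3.   1.5 -1.6] w 0.2
tool shift [-2.9 -0.5 -0.6] spin -0.0
```

```bash
python3 - <<'E'
from h import *
im,d=arm.get_image('scene'); cv2.imwrite('pics/s2.png',cv2.resize(im[150:270,210:390],None,fx=4,fy=4))
E
```

```text
(no output)
```

View pics/s2.png

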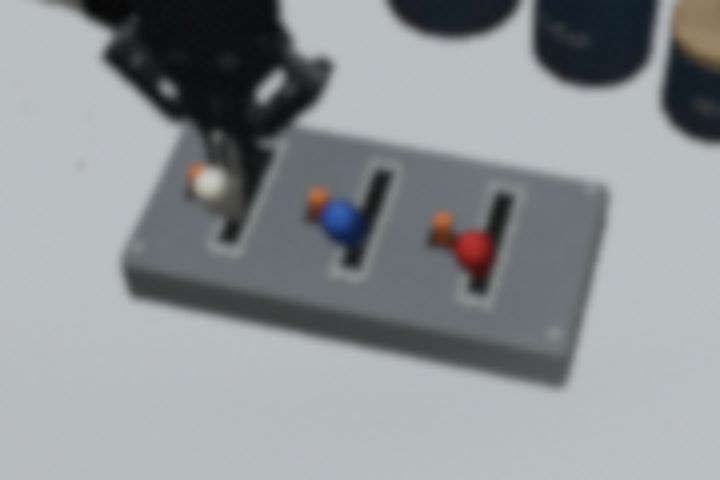

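The crop shows the tabs shifted to +y ((318,200) and (442,225)) and clear of the slots. White is at (212,185) and looks nearly over, but there's no end-stop force yet. I'll push a few mm more.

```bash
python3 -m jog '[[[-2,0,0,0],[-4,0,0,0],[-6,0,0,0],[-7,0,0,0],[-7,0,0,0]]]' 0; python3 where.py
```

```text
clock: 4.05
position: [491.6, 269.7, 256.2]
ee_rot: [0.989, 0.147, -0.001, 0.002]
contact_force: [5.7, 1.8, -0.5]
gripper_width: 0.0
t 4.05 tcp [491.6 269.7 256.2] tip bank [-18.8  75.4] tip z 83.2 xang 16.9 F [ 5.7  1.8 -0.5] w 0.0
```

```bash
python3 -m jog '[[[-1,0,0,0],[-2,0,0,0],[-3,0,0,0],[-3,0,0,0],[-3,0,0,0]]]' 0; python3 where.py -60 0 200;
python3 -m jog '[[[8,0,0,0],[16,0,-20,0],[20,0,-60,0],[20,0,-110,0],[20,0,-125,0]]]' 0; python3 where.py -92 -75 200
```

```text
clock: 4.68
position: [490.0, 269.5, 257.2]
ee_rot: [0.989, 0.147, 0.002, 0.001]
contact_force: [7.4, 1.7, -0.8]
gripper_width: 0.3
t 4.67 tcp [490.  269.5 257.2] tip bank [-20.4  75.7] tip z 84.2 xang 17.0 F [ 7.4  1.7 -0.8] w 0.3
tool shift [ -39.9   75.6 -115.8] spin 0.1
clock: 5.3
position: [508.6, 275.3, 385.0]
ee_rot: [0.989, 0.147, 0.002, -0.0]
contact_force: [0.8, -0.0, -0.2]
gripper_width: -0.3
t 5.3 tcp [508.6 275.3 385. ] tip bank [-0.9 75.9] tip z 212.0 xang 17.0 F [ 0.8 -0.  -0.2] w -0.3
tool shift [-92.1 150.7  11.6] spin 0.1
```

The end stop is reached: the force rises while the tip barely moves. Going over to the near side of red.

```bash
python3 -m jog '[[[-28,46,0,0],[-56,92,0,0],[-80,130,0,0],[-92,151,0,0],[-92,151,0,0]]]' 0; python3 where.py -92 -75 83; python3 - <<'E'
from h import *
o=np.array([531.5,203.]);th=np.radians(16.9)
im,D=arm.get_image('top'); cv2.imwrite('pics/top3.png',cv2.resize(im[120:280,180:420],None,fx=3,fy=3))
p=arm.camera_params('top')
for nm in ['red','blue']:
    b=blob(im,nm); b[:135]=0;b[265:]=0;b[:,:205]=0;b[:,385:]=0; ys,xs=np.nonzero(b)
    if len(xs): print(nm,len(xs),tobank(onz(p,xs.mean(),ys.mean(),95),o,th))
E
```

```text
clock: 5.92
position: [464.1, 102.9, 384.2]
ee_rot: [0.989, 0.146, 0.001, -0.0]
contact_force: [0.0, 0.0, 0.0]
gripper_width: -0.3
t 5.92 tcp [464.1 102.9 384.2] tip bank [-93.6 -76.2] tip z 211.2 xang 16.8 F [0. 0. 0.] w -0.3
tool shift [  0.8  -1.3 128.2] spin -0.1
blue 26 [-29.5555024    1.11245357]
```

View pics/top3.png

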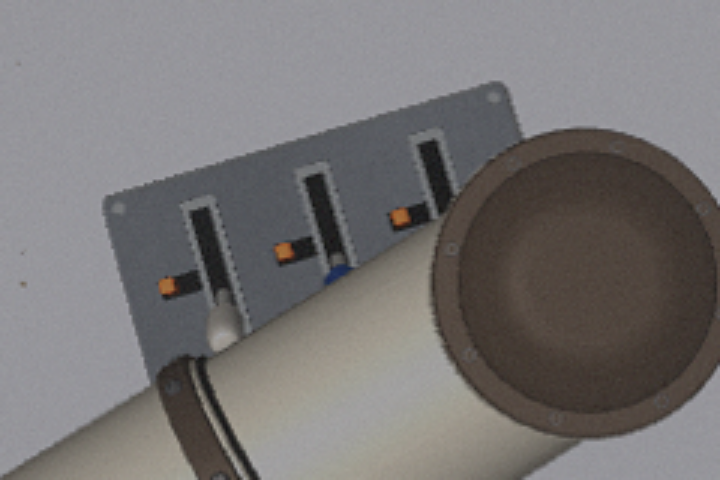

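The top view shows white at (222,325) on the near side. Its slot position matches blue's (335,272, half hidden by the arm, so the blue number above is biased). All tabs are clear of the slots. Descending near red.

```bash
python3 -m jog '[[[0,-1,35,0],[0,-1,75,0],[0,-1,110,0],[0,-1,128,0],[0,-1,128,0]]]' 0; python3 where.py 20 -75 83
```

```text
clock: 6.6
position: [464.9, 105.7, 254.6]
ee_rot: [0.989, 0.148, -0.0, 0.001]
contact_force: [0.1, -1.0, 0.2]
gripper_width: -0.1
t 6.6 tcp [464.9 105.7 254.6] tip bank [-92.  -73.7] tip z 81.6 xang 17.0 F [ 0.1 -1.   0.2] w -0.1
tool shift [112.1   1.2  -1.5] spin 0.1
```

```bash
python3 -m jog '[[[12,0,0,0],[24,0,0,0],[36,0,0,0],[48,0,0,0],[60,0,0,0]]]' 0; python3 where.py 14 -75 83
```

```text
clock: 7.22
position: [523.2, 123.4, 254.8]
ee_rot: [0.989, 0.147, 0.0, 0.001]
contact_force: [-2.2, -1.4, 2.1]
gripper_width: -0.4
t 7.22 tcp [523.2 123.4 254.8] tip bank [-31.1 -73.7] tip z 81.8 xang 17.0 F [-2.2 -1.4  2.1] w -0.4
tool shift [45.   1.1 -1.2] spin 0.1
```

```bash
python3 -m jog '[[[10,1,-1,0],[20,1,-1,0],[30,1,-1,0],[40,1,-1,0],[46,1,-1,0]]]' 0; python3 where.py; python3 -m jog '[[[1,0,0,0],[2,0,0,0],[4,0,0,0],[4,0,0,0],[4,0,0,0]]]' 0; python3 where.py
```

```text
clock: 7.85
position: [567.8, 135.8, 255.3]
ee_rot: [0.989, 0.147, -0.001, 0.001]
contact_force: [-8.7, -1.6, 1.8]
gripper_width: 0.0
t 7.85 tcp [567.8 135.8 255.3] tip bank [ 15.2 -74.8] tip z 82.3 xang 17.0 F [-8.7 -1.6  1.8] w 0.0
clock: 8.48
position: [569.3, 136.2, 255.0]
ee_rot: [0.989, 0.147, -0.005, 0.002]
contact_force: [-12.8, -0.7, 5.4]
gripper_width: -0.2
t 8.47 tcp [569.3 136.2 255. ] tip bank [ 16.8 -74.9] tip z 82.0 xang 16.9 F [-12.8  -0.7   5.4] w -0.2
```

Red is on its stop, with the force climbing. Now I'll retract and get the arm clear for a check.

```bash
python3 -m jog '[[[-8,0,0,0],[-20,0,-10,0],[-24,0,-50,0],[-24,0,-100,0],[-24,0,-150,0]]]' 0; python3 -m jog '[[[-30,30,0,0],[-60,80,0,0],[-80,130,0,0],[-90,170,0,0],[-90,170,0,0]]]' 0; python3 where.py; python3 - <<'E'
from h import *
o=np.array([531.5,203.]);th=np.radians(16.9)
im,D=arm.get_image('top'); cv2.imwrite('pics/top4.png',cv2.resize(im[120:280,180:420],None,fx=3,fy=3))
p=arm.camera_params('top')
for nm in ['red','blue']:
    b=blob(im,nm); b[:135]=0;b[265:]=0;b[:,:205]=0;b[:,385:]=0; ys,xs=np.nonzero(b)
    if len(xs): print(nm,len(xs),tobank(onz(p,xs.mean(),ys.mean(),95),o,th))
E
```

```text
clock: 9.1
position: [547.7, 129.9, 408.3]
ee_rot: [0.989, 0.147, -0.003, 0.002]
contact_force: [0.2, 0.2, 0.3]
gripper_width: -0.0
clock: 9.72
position: [510.8, -61.3, 410.8]
ee_rot: [0.989, 0.145, -0.001, 0.002]
contact_force: [-0.1, 1.2, 0.1]
gripper_width: 0.1
t 9.72 tcp [510.8 -61.3 410.8] tip bank [ -96.6 -246.8] tip z 237.8 xang 16.7 F [-0.1  1.2  0.1] w 0.1
red 54 [ 52.29205494 -75.25599939]
blue 163 [-41.09178729   0.11768165]
```

View pics/top4.png

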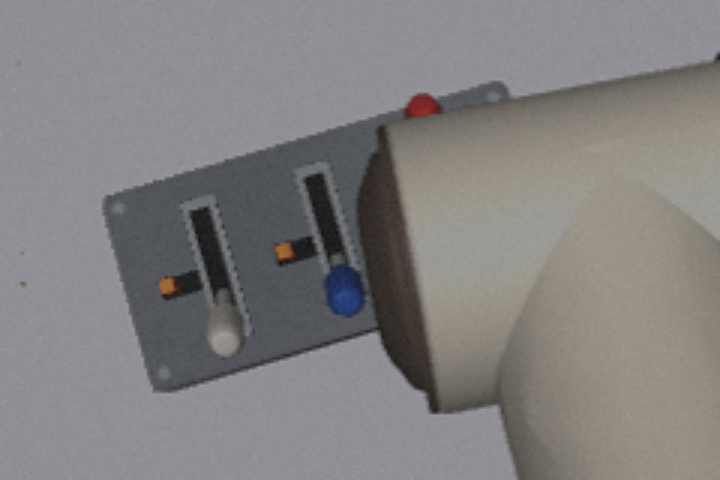

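White is at (225,328) and blue at (345,290), both on the near side. Red is at (422,105) on the far side, partly hidden by the arm. I'll measure white and then hand in.

```bash
python3 - <<'E'
from h import *
o=np.array([531.5,203.]);th=np.radians(16.9)
p=arm.camera_params('top'); print(tobank(onz(p,180+225/3,120+328/3,95),o,th))
im,D=arm.get_image('scene'); p=arm.camera_params('scene')
b=blob(im,'red'); b[:150]=0;b[270:]=0;b[:,:240]=0;b[:,370:]=0; ys,xs=np.nonzero(b)
if len(xs): print('red scene',len(xs),tobank(onz(p,xs.mean(),ys.mean(),95),o,th))
s=arm.read_state(); print(abs(s['joint_vel']).max(), s['contact_force'])
arm.job_done()
E
```

```text
[-43.09835272  73.49571377]
red scene 98 [ 32.8364598 -76.9211162]
0.02695772366829371 [ 0.76575379  0.01933612 -1.22736155]
the job is handed in; nothing more can be done
```

I pushed the white lever back to off with closed fingers, which freed the tabs. Then I pushed the red lever to on, backed the arm away and handed the job in at about 10 s of the 38 s allowed. The job reports no verdict.

Each lever was pushed until the force climbed at its end stop, about 8 N for white and 14 N for red. My last readings, as x in the bank's frame:

| Lever | Should be | Measured x | How |
|---|---|---|---|
| White | below -25 mm (off) | -43 mm | top camera, centre read by eye |
| Blue | below -25 mm (off) | -41 mm | top camera |
| Red | above +25 mm (on) | +52 mm / +33 mm | top camera / scene camera |

- **Red readings:** these two disagree. The top view had red partly hidden by the arm, and the scene ray was cut at an assumed height. Both are past 25 mm, and the true value should be near the 43 mm full throw.
- **Blue mid-job reading:** one showed -30 mm, but the arm was hiding most of the handle then. The clear view at the end gave -41 mm.
- **Arm at hand-in:** it stood clear of the bank, with about 1 N of residual force, which is sensor noise level.

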